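Set the key-cutting depth gauge by its thumbwheel

ROBOT

A 7-joint arm with a two-finger parallel gripper is mounted at the origin on the work surface. World frame = base frame: x ahead of the robot, y to its left, z up, the work surface at z = 0. Lengths are in m, angles in rad, forces in N, time in s.
With the tool pointing down it reaches from about 0.4 to 0.85 m from the base axis. Payload 4.4 kg.
Tool frame: the origin (TCP) lies at the very end of the fingers, on their centre line; the grasp point (between the pads) lies 19 mm behind it; z points along the fingers, y is the direction in which the jaws open and shut (so a half turn about z gives the same grasp; the last joint's range is limited). The gripper opens to 94 mm and grips with 3 to 60 N. Pads are 16 mm wide; open, the fingers measure 119 mm over their backs; the gripper's body (75 mm by 177 mm) begins 78 mm behind the grasp point.
Start: joints at [-1.258, 0.628, 0.038, 1.517, -0.027, 0.996, -0.02], TCP at [0.24, 0.604, 0.205] pointing down, gripper open.
Joint ranges: [-3.06, 3.06], [-0.37, 2.12], [-1.25, 1.32], [0.18, 2.47], [-1.1, 4.24], [0.23, 1.98], [-2.94, 2.94]. Speed limits (rad/s): [2.57, 2.57, 3.14, 3.14, 3.14, 3.14, 3.14].

INTERFACE

Orientations are given as a rotation vector (axis times angle).
In Python, from bench import manip gives the robot as it stands. The module is installed in compiled form; this text tells all that it offers.
- The arm moves only by the tool arm_command, never from a script. Its argument "increments" is a list of rows, each a list of 5 numbers: the opening, from -1 (shut) to 1 (fully open), then the shift along the tool's x, y, z in mm, then the turn about the tool's z in degrees. In form: [[hand, x, y, z, roll], ...]. A call has 1 to 20 rows; each row is the pose to reach, as a shift and turn from the pose measured when the call began, along the tool's axes at that moment; what a row does not reach only later rows make up. A row lasts 1/10 s, in which the tool goes at most 50 mm and 8.59 degrees, less where a joint would pass 70% of its speed; a pose out of reach is approached as far as the arm can. A call with a gripper value outside its range is refused whole. The fingers move at their own pace and stop on an object; the grip force is fixed at half the most. Time passes only in rows, so rows that repeat a pose let the fingers close. It gives the time, the measured TCP pose, the force and the opening at its end, in the units of the state.
- manip.get_state(): the state, without advancing time (a new reading comes with each control period).
- manip.get_image(name): name is "side" or "top" or "wrist"; returns (picture, depth): 480x640x3 uint8, red, green, blue; 480x640 float32, m along the optical axis (not along the pixel's ray), 0 where there is no reading.
- manip.camera_info(name): a dict with "vfov" (degrees; the focal length in pixels is half the picture's height over the tangent of half this angle, whatever the lens; pixels are square), "cx", "cy" (the principal point, pixels), "T" (4x4, takes a point from camera to world coordinates). Camera axes: x right, y up, looking along -z (the intrinsics and any distortion apply to the point x, -y, -z); pixel columns grow to the right and rows downward; lengths in m; the calibration is good to about 2 mm. A picture is of the moment at which its call begins: read the wrist's pose just before it. camera_info takes no time and is no camera call; for the wrist camera it gives the pose at the moment of the call.
- manip.job_done(): hands the job in, once; it reports no verdict.
The state is a dict: "clock": time; "joint_pos": joint angles; "joint_vel": joint speeds; "effort": joint torques, N m; "tool_pos": TCP position; "orientation": TCP orientation; "ft_force": force on the tool from outside, world axes, zero at the start; "moment": the same for the moment, N m; "grip_width": finger opening in m.
Only numpy, scipy, OpenCV 4.12 (cv2) and the standard library are available. Lean on these libraries where they do the work, as an engineer would, in place of code of your own. Each camera call takes 0.05 s, during which the arm holds its last target.

TASK

Before the next key is cut, the depth gauge on the van's bench must be set: with a fingertip on the exposed rim of the orange thumbwheel, roll the wheel until that gauge's red pointer stands at the green clip on the scale (the yellow clip is for another job). Leave the setting of the gauge with the blue thumbwheel as it is, and let go when done.

Things in the scene. Friction and masses are not known exactly. Their poses are not given: they have to be found in the camera images.
- orange_wheel_top (a point): Top of the orange thumbwheel's rim, mid-width; stays put as the wheel turns. Wheel 60 mm across, 18 wide, sunk in a fixed grey block 170 x 90 x 52 mm high; only the top 9 mm shows, in a 58 x 24 slot. x: along rim travel, scale and block's long side; y: axle; z up. Turns both ways, light drag (0.7 N at rim), stays where left; a fingertip pressing 2 to 15 N carries it.
- orange_pointer (a point): Tip of that block's red pointer, a 5 mm wide needle on a white scale with ticks every 10 mm, 45 mm to the -y side of the wheel's middle. Only the wheel moves it: rim top towards +x moves it towards +x, 1.33 mm per mm of rim; it cannot be pushed by hand. Travel 60 mm either side of the scale's middle; starts within 7 mm of the middle. Axes as the wheel point's.
- green_mark (a point): Top middle of the green clip, 10 mm wide, fixed on the same block's edge beside the scale, 62 mm to the -y side of the wheel's middle, 58 mm above the bench. 24 to 34 mm from the scale's middle on one side; a like yellow clip is on the other. Axes as the wheel point's; the pointer is set when its place along x equals this one's.
- blue_pointer (a point): Tip of the red pointer of a second, like gauge, fixed elsewhere on the bench: same block and sizes but a blue thumbwheel and no clips. A bystander: do not turn its wheel. Axes as on the orange gauge; its wheel top lies 45 mm to the +y side of the pointer's line.
There are look-alikes about, which are no part of the job. What is shaped like the part that bears orange_wheel_top but pink is not meant.

How it is judged:
By the outcome, as a careful person would: the job done as asked, in the order asked, and still so for the second after the job is handed in, with the robot touching nothing.
It also fails if it takes over 45 s, if anything falls off the work surface, if the arm or the gripper's body presses on something with over 40 N, if the wrist force passes 120 N, or if a joint passes its speed limit or range.

## Working session

There is one attempt and no reset: what is moved stays moved. The work goes in short steps, Python scripts to look and compute and a tool call to move; the robot and the scene stay as the last step left them, time stands still between calls to the robot, and variables do not carry over. Pictures are saved under pics/ and viewed, and the job is handed in when it is done.

Besides the shell and the picture viewer there is one more tool, called by a JSON object that holds its "op" and its "data", one argument or row to a line. arm_command: Moves the arm, as the interface text tells. Its arguments: {"type":"object","properties":{"increments":{"type":"array","items":{"type":"array","items":{"type":"number"}}}},"required":["increments"]}

```bash
mkdir -p pics; cat > h.py <<'E'
import numpy as np, cv2
from bench import manip
def K(n):
    c=manip.camera_info(n); f=240/np.tan(np.radians(c['vfov'])/2); return c,f
def snap(n,tag):
    c,f=K(n); p,d=manip.get_image(n)
    cv2.imwrite(f'pics/{tag}.png',p[:,:,::-1]); np.savez(f'{tag}.npz',p=p,d=d,T=c['T'],f=f,cx=c['cx'],cy=c['cy'])
    return p,d
def world(tag,u,v,z=None):
    q=np.load(tag+'.npz'); r=np.array([(u-q['cx'])/q['f'],-(v-q['cy'])/q['f'],-1.])
    T=q['T']
    if z is None: s=np.median([x for x in q['d'][int(v)-1:int(v)+2,int(u)-1:int(u)+2].ravel() if x>0])
    else: s=(z-T[2,3])/(T[:3,:3]@r)[2]
    return T[:3,:3]@(r*s)+T[:3,3]
E
python3 - <<'E'
from h import *
for n in ['top','side','wrist']:
    snap(n,n+'0'); print(n,manip.camera_info(n))
print(manip.get_state())
E
```

```text
top {'vfov': 55.47598361203408, 'cx': 326.68799761541044, 'cy': 238.8384740237897, 'T': array([[ 0.02655003,  0.98378591, -0.17737075,  0.38433596],
       [-0.99964657,  0.02636933, -0.00337634,  0.10959824],
       [ 0.00135555,  0.1773977 ,  0.98413831,  0.87375129],
       [ 0.        ,  0.        ,  0.        ,  1.        ]])}
side {'vfov': 57.685279909532774, 'cx': 310.87459534514295, 'cy': 247.6804705396285, 'T': array([[ 0.99153374,  0.05309124, -0.1184996 ,  0.44861221],
       [-0.12809665,  0.54936784, -0.82570348, -0.49001364],
       [ 0.02126225,  0.83389226,  0.55151756,  0.45248504],
       [ 0.        ,  0.        ,  0.        ,  1.        ]])}
wrist {'vfov': 62.11346009796491, 'cx': 320.29176870474845, 'cy': 238.2934510449192, 'T': array([[ 0.37041074, -0.90086508, -0.22635812,  0.17462739],
       [ 0.92886489,  0.35860532,  0.09280215,  0.63079128],
       [-0.00242899, -0.24463102,  0.9696132 ,  0.38377726],
       [ 0.        ,  0.        ,  0.        ,  1.        ]])}
{'clock': 0.15, 'joint_pos': array([-1.25782343,  0.62914289,  0.03849604,  1.51807464, -0.02697941,
        0.99631788, -0.02001209]), 'joint_vel': array([-9.92692367e-05, -1.65603093e-03,  7.52537491e-04, -3.52183668e-03,
       -6.72037860e-04,  2.48103725e-05, -4.29654450e-04]), 'effort': array([ 1.29096337e-03, -5.50093603e+01,  1.14472490e+00, -1.86819845e+01,
       -5.21431805e-02,  2.08205305e-02,  8.54789732e-05]), 'tool_pos': array([0.24017976, 0.6034781 , 0.20478064]), 'orientation': array([-5.91442239e-01, -3.08519488e+00,  2.20995711e-03]), 'ft_force': array([ 0.61093411,  0.11389535, -0.73683871]), 'moment': array([ 0.05220345, -0.00495542, -0.02338978]), 'grip_width': 0.09424127456539956}
```

View pics/top0.png

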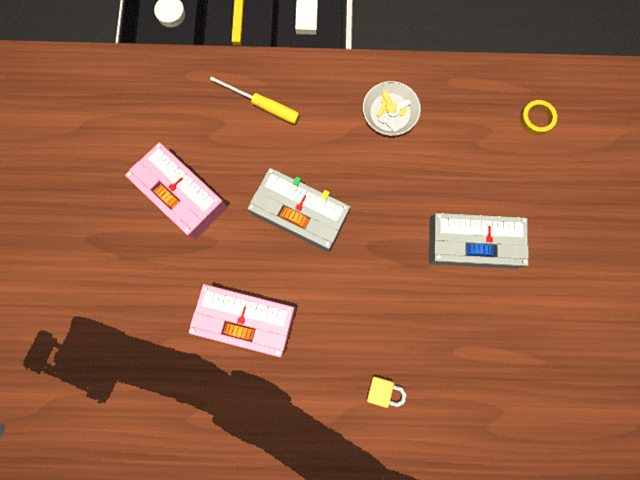

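View pics/side0.png

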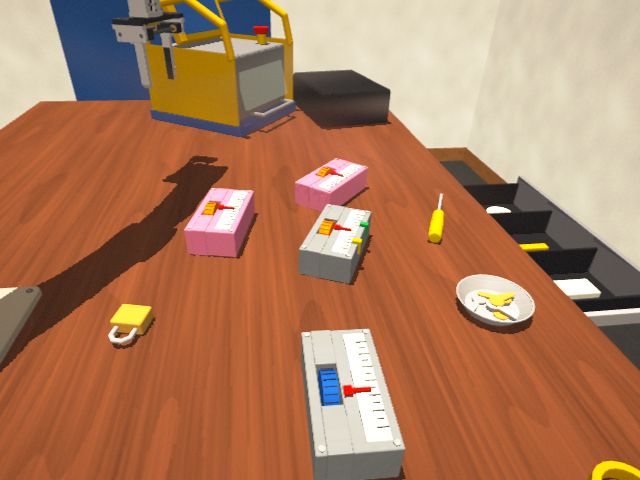

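View pics/wrist0.png

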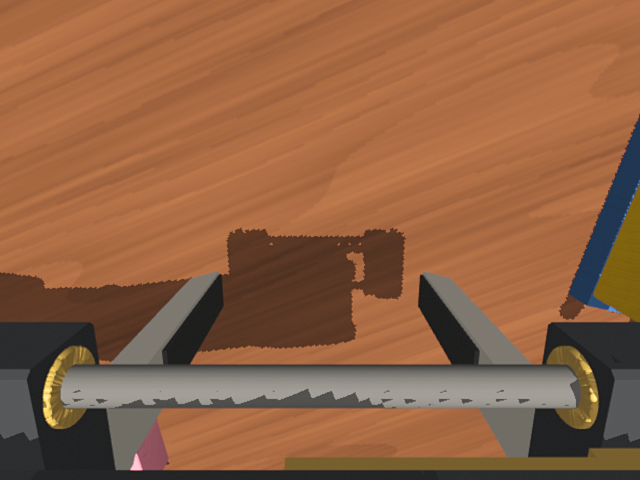

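The top view shows the orange gauge at about (299,209): wheel (294,216), green clip (296,181), yellow clip (325,195). The blue gauge is at (480,240), and the other two gauges are pink look-alikes. Next I'll zoom in and measure.

```bash
cat > meas.py <<'E'
from h import *
def blobs(tag,roi,show=True):
    q=np.load(tag+'.npz'); p=q['p']; x0,y0,x1,y1=roi
    hsv=cv2.cvtColor(p,cv2.COLOR_RGB2HSV); out={}
    R={'red':[(0,170,90),(5,255,255)],'orange':[(8,170,90),(19,255,255)],'yellow':[(21,150,120),(32,255,255)],'green':[(50,120,60),(85,255,255)]}
    for k,(a,b) in R.items():
        m=cv2.inRange(hsv,a,b)
        if k=='red': m|=cv2.inRange(hsv,(175,170,90),(180,255,255))
        z=np.zeros_like(m); z[y0:y1,x0:x1]=m[y0:y1,x0:x1]
        n,l,s,c=cv2.connectedComponentsWithStats(z)
        if n>1:
            i=1+np.argmax(s[1:,4]); out[k]=(c[i],s[i],np.argwhere(l==i)[:,::-1])
    return out
E
python3 - <<'E'
from meas import *
b=blobs('top0',(245,160,355,252))
for k,(c,s,_) in b.items(): print(k,c,s,world('top0',*c), )
pts=b['red'][2]; print(pts.tolist())
c=b['orange'][0]; print(world('top0',*c,z=.058))
q=np.load('top0.npz')
cv2.imwrite('pics/top0z.png',cv2.resize(q['p'][160:255,240:355,::-1],None,fx=6,fy=6,interpolation=cv2.INTER_CUBIC))
E
```

```text
red [300.09756098 204.51219512] [296 196  10  15  41] [0.59419475 0.16302622 0.05816398]
orange [293.85877863 217.01526718] [279 207  30  22 262] [0.56968395 0.17335995 0.06093184]
yellow [325.2        194.02222222] [322 190   8   9  45] [0.61527513 0.11737654 0.05862106]
green [296.7 180.7] [293 177   8   9  40] [0.63994312 0.17110615 0.05699702]
[[304, 196], [305, 196], [304, 197], [303, 198], [304, 198], [303, 199], [302, 200], [303, 200], [302, 201], [301, 202], [302, 202], [300, 203], [301, 203], [300, 204], [301, 204], [297, 205], [298, 205], [299, 205], [300, 205], [301, 205], [297, 206], [298, 206], [299, 206], [300, 206], [301, 206], [296, 207], [297, 207], [298, 207], [299, 207], [300, 207], [301, 207], [296, 208], [297, 208], [298, 208], [299, 208], [300, 208], [301, 208], [298, 209], [299, 209], [300, 209], [300, 210]]
[0.5703525  0.17358993 0.058     ]
```

View pics/top0z.png

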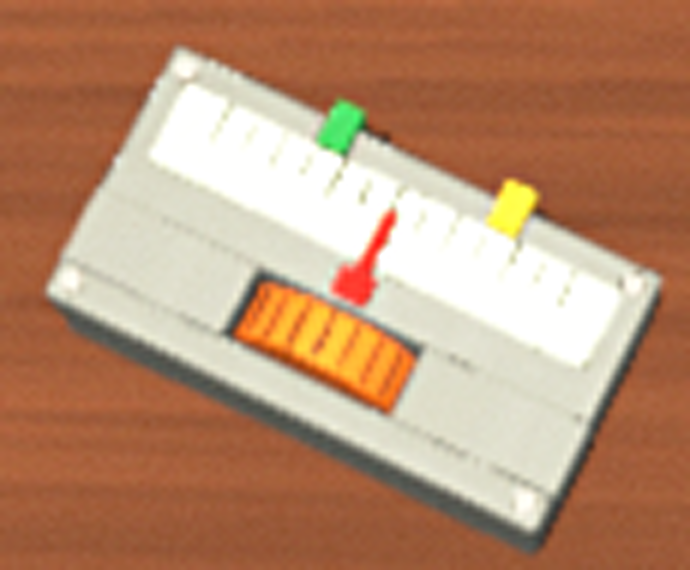

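```bash
python3 - <<'E'
from meas import *
f=lambda a,b:world('top0',240+a/6,160+b/6,z=.052)
A,B,C,D=f(186,67),f(633,283),f(70,282),f(525,503)
for u,v in((A,B),(C,D)):
    d=u-v; print(np.degrees(np.arctan2(d[1],d[0])),np.linalg.norm(d))
print('centre',(A+B+C+D)/4)
d=(A-B)+(C-D); xg=d[:2]/np.linalg.norm(d[:2]); yg=np.array([-xg[1],xg[0]]); print(xg,yg)
b=blobs('top0',(245,160,355,252)); w=world('top0',*b['orange'][0],z=.059)
for n,p in [('green',world('top0',*b['green'][0],z=.058)),('tip',world('top0',304.7,195.5,z=.054)),('wheel',w),('pbase',world('top0',298.5,207.5,z=.054))]:
    print(n,p,(p[:2]-w[:2])@xg,(p[:2]-w[:2])@yg)
s=manip.get_state(); R=cv2.Rodrigues(s['orientation'])[0]; print(R)
print('shift tool', R.T@(np.array([w[0],w[1],.20])-s['tool_pos'])*1000)
t=R[:2,1]; print('yaw tool y',np.degrees(np.arctan2(t[1],t[0])),'xg',np.degrees(np.arctan2(xg[1],xg[0])))
E
```

```text
65.01725268207417 0.15590359134165388
65.30499316142989 0.15655803159910042
centre [0.59091133 0.16581266 0.052     ]
[0.42006317 0.90749487] [-0.90749487  0.42006317]
green [0.63962924 0.17103062 0.058     ] 0.026945020472382626 -0.0641173428152935
tip [0.61272188 0.15539293 0.054     ] 0.001451108799726338 -0.046267870752119335
wheel [0.57012447 0.17351149 0.059     ] 0.0 0.0
pbase [0.58950342 0.16603992 0.054     ] 0.001359979306112641 -0.020724835617395524
[[-9.29105055e-01  3.69815587e-01 -4.78764954e-04]
 [ 3.69815893e-01  9.29104089e-01 -1.34083918e-03]
 [-5.10407505e-05 -1.42283535e-03 -9.99998986e-01]]
shift tool [-465.56153209 -277.4582399     5.19918163]
yaw tool y 68.29573242842544 xg 65.16142425371623
```

{"op": "arm_command", "data": {
  "increments": [
    [-1, -23, -14, 0, 8],
    [-1, -47, -28, 0, 16],
    [-1, -70, -42, 0, 24],
    [-1, -94, -56, 0, 32],
    [-1, -118, -70, 0, 40],
    [-1, -142, -84, 0, 48],
    [-1, -166, -98, 0, 56],
    [-1, -190, -112, 0, 64],
    [-1, -214, -126, 0, 72],
    [-1, -238, -140, 0, 80],
    [-1, -262, -155, 0, 88],
    [-1, -286, -170, 0, 96],
    [-1, -310, -185, 0, 104],
    [-1, -334, -200, 0, 112],
    [-1, -358, -214, 0, 120],
    [-1, -382, -228, 0, 128],
    [-1, -406, -242, 0, 136],
    [-1, -430, -256, 0, 144],
    [-1, -450, -268, 0, 152],
    [-1, -466, -277, 0, 160]
  ]
}}

```text
clock: 2.15
tool_pos: [0.5713, 0.1722, 0.2051]
orientation: [3.139, -0.058, -0.001]
ft_force: [0.9, -0.3, -0.4]
grip_width: 0.0005
```

{"op": "arm_command", "data": {
  "increments": [
    [-1, 0, 0, 0, 8],
    [-1, 0, 0, 0, 16],
    [-1, 0, 0, 0, 23],
    [-1, 0, 0, 0, 23]
  ]
}}

```text
clock: 2.55
tool_pos: [0.571, 0.1723, 0.2045]
orientation: [3.064, -0.682, -0.001]
ft_force: [-0.1, -0.3, 0.6]
grip_width: 0.0005
```

```bash
cat > rel.py <<'E'
from h import *
w=np.array([.57012,.17351,.061]); xg=np.array([.42006,.90749,0]); yg=np.array([-.90749,.42006,0])
def rel():
    s=manip.get_state(); R=cv2.Rodrigues(s['orientation'])[0]; d=s['tool_pos']-w
    print('t',s['clock'],'g-frame mm',np.round([d@xg*1e3,d@yg*1e3,d[2]*1e3],1),'F',s['ft_force'].round(2),'w',round(s['grip_width'],4))
    print('tool y yaw',np.degrees(np.arctan2(R[1,1],R[0,1])),'z',R[:,2].round(4),'q7',s['joint_pos'][6]); print('shift to w (tool mm)',(R.T@-d*1e3).round(1))
E
python3 - <<'E'
from rel import *
rel(); snap('wrist','wrist1'); snap('top','top1')
E
```

```text
t 2.55 g-frame mm [ -0.7  -1.3 143.5] F [-0.07 -0.33  0.58] w 0.0005
tool y yaw -115.11157762350543 z [-0.0014 -0.0028 -1.    ] q7 -1.7559351869590836
shift to w (tool mm) [ -1.3  -1.1 143.5]
```

View pics/wrist1.png

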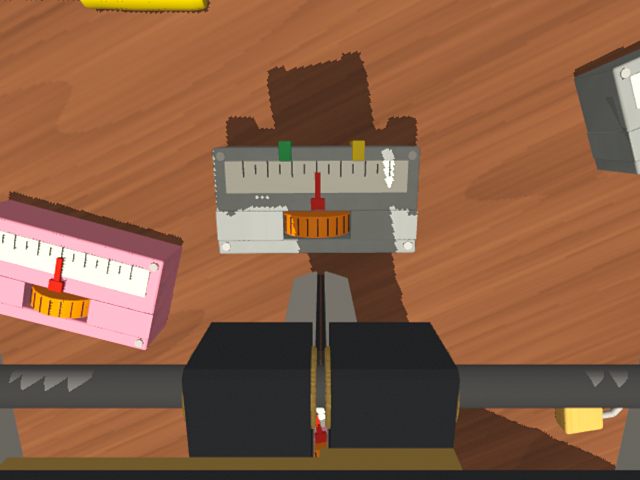

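View pics/top1.png

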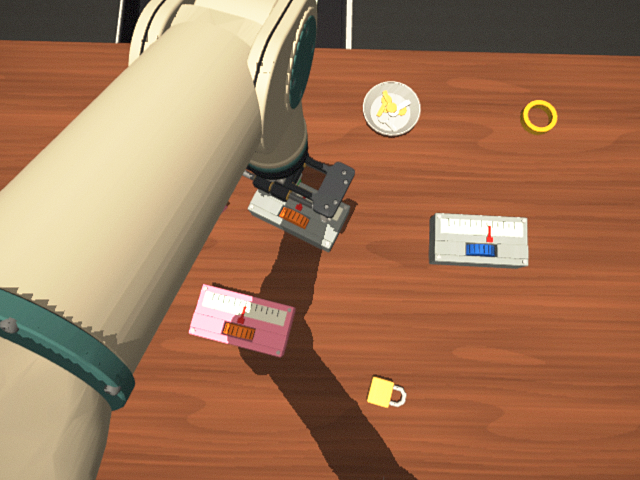

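The wrist view shows the orange gauge clearly: wheel (317,224), pointer (318,185), green clip (285,150), yellow clip (358,150). The setting can be tracked from here.

```bash
cat > g.py <<'E'
from meas import *; from rel import *
def gauge(tag,roi=(205,90,430,270)):
    q=np.load(tag+'.npz');hsv=cv2.cvtColor(q['p'],cv2.COLOR_RGB2HSV)
    b=blobs(tag,roi); o={}
    for k,z in [('green',.058),('yellow',.058),('orange',.058),('red',.054)]:
        if k not in b: continue
        c,s,pts=b[k]
        if k=='red':  # needle part only: upper rows
            y=pts[:,1]; pts=pts[y<y.min()+.5*(y.max()-y.min())]; c=pts.mean(0)
        P=world(tag,*c,z=z); d=P-w; o[k]=d@xg*1e3; print(k,c.round(1),s.tolist(),P.round(4),'g:',(d@xg*1e3).round(2),(d@yg*1e3).round(2))
    if 'red' in o and 'green' in o: print('pointer->green',o['green']-o['red'],'rim',(o['green']-o['red'])/1.33)
E
python3 - <<'E'
from g import *
gauge('wrist1')
d=np.load('wrist1.npz')['d']; print(world('wrist1',317,220),world('wrist1',250,235))
E
```

```text
green [284.6 150.1] [278, 141, 15, 20, 248] [0.6383 0.1724 0.058 ] g: 27.59 -62.36
yellow [357.7 149.7] [352, 140, 13, 20, 239] [0.6138 0.1194 0.058 ] g: -30.79 -62.35
orange [316.5 223.3] [284, 211, 66, 27, 1502] [0.5736 0.1748 0.058 ] g: 2.61 -2.62
red [317.  181.4] [311, 172, 14, 38, 282] [0.6045 0.1597 0.054 ] g: 1.94 -36.96
pointer->green 25.65658066520108 rim 19.290662154286526
[0.57649864 0.17290484 0.06121245] [0.58731319 0.23130876 0.05158269]
```

{"op": "arm_command", "data": {
  "increments": [
    [-1, 0, 2, 30, 0],
    [-1, 0, 4, 65, 0],
    [-1, 0, 4, 100, 0],
    [-1, 0, 4, 125, 0],
    [-1, 0, 4, 136, 0],
    [-1, 0, 4, 137, 0],
    [-1, 0, 4, 137, 0]
  ]
}}

```text
clock: 3.35
tool_pos: [0.5701, 0.1684, 0.0687]
orientation: [3.066, -0.676, 0.001]
ft_force: [0.1, 0.2, -0.2]
grip_width: 0.0003
```

```bash
python3 - <<'E'
from g import *
rel(); snap('wrist','wrist2'); gauge('wrist2',(60,10,560,300)); rel()
E
```

```text
t 3.35 g-frame mm [-4.7 -2.1  7.7] F [ 0.09  0.15 -0.17] w 0.0003
tool y yaw -114.87583567081519 z [ 3.0e-04 -1.9e-03 -1.0e+00] q7 -1.608615715844661
shift to w (tool mm) [-2.1 -4.7  7.7]
green [253.2 160.3] [241, 145, 28, 33, 740] [0.6384 0.1721 0.058 ] g: 27.37 -62.53
yellow [376.5 160. ] [362, 144, 27, 34, 763] [0.6142 0.1197 0.058 ] g: -30.32 -62.57
orange [301.8 273.2] [256, 259, 105, 41, 2336] [0.5785 0.1755 0.058 ] g: 5.37 -6.76
red [308.  212.3] [298, 197, 22, 62, 810] [0.6046 0.1598 0.054 ] g: 2.08 -37.08
pointer->green 25.286615568355707 rim 19.012492908538125
t 3.4 g-frame mm [-4.4 -2.4  8.1] F [0.76 0.22 0.57] w 0.0006
tool y yaw -114.88387985755013 z [ 0.0012 -0.0016 -1.    ] q7 -1.6087660592473911
shift to w (tool mm) [-2.4 -4.4  8.1]
```

View pics/wrist2.png

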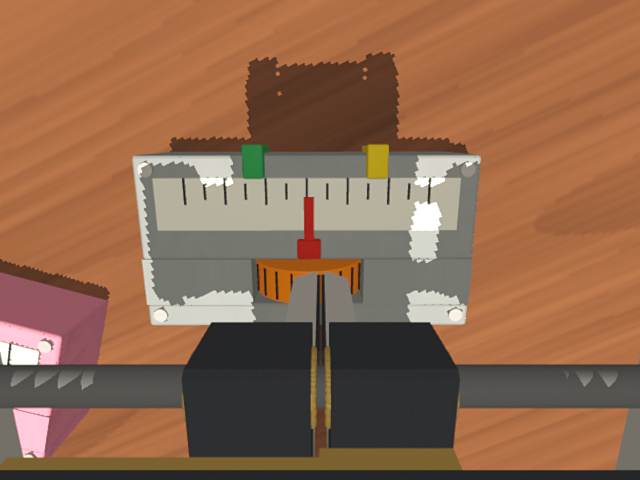

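Pointer at (308,212) and green clip at (253,160). The fingertip is above the wheel, about 5 mm to the -x side of its middle. I'll lower it gently.

{"op": "arm_command", "data": {
  "increments": [
    [-1, -1, 0, 3, 0],
    [-1, -1, 0, 5, 0],
    [-1, -1, 0, 6, 0],
    [-1, -1, 0, 7, 0],
    [-1, -1, 0, 7.5, 0],
    [-1, -1, 0, 7.5, 0]
  ]
}}

```text
clock: 4.0
tool_pos: [0.5694, 0.1689, 0.0615]
orientation: [3.066, -0.677, 0.002]
ft_force: [0.2, 0.2, -0.0]
grip_width: 0.0003
```

```bash
python3 - <<'E'
from g import *
rel()
E
```

```text
t 4.0 g-frame mm [-4.5 -1.3  0.5] F [ 0.24  0.22 -0.01] w 0.0003
tool y yaw -114.88280533577996 z [ 0.001  -0.0017 -1.    ] q7 -1.6009414057882938
shift to w (tool mm) [-1.3 -4.5  0.5]
```

{"op": "arm_command", "data": {
  "increments": [
    [-1, 0, 0, 0.5, 0],
    [-1, 0, 0, 1, 0],
    [-1, 0, 0, 1.5, 0],
    [-1, 0, 0, 1.5, 0]
  ]
}}

```text
clock: 4.4
tool_pos: [0.5696, 0.1688, 0.0608]
orientation: [3.067, -0.677, 0.002]
ft_force: [-2.0, 0.3, 7.3]
grip_width: 0.0006
```

In contact at about 7 N. Now a stroke towards +x (tool −y).

{"op": "arm_command", "data": {
  "increments": [
    [-1, 0, -1, 0.7, 0],
    [-1, 0, -2.5, 0.7, 0],
    [-1, 0, -4, 0.7, 0],
    [-1, 0, -5.5, 0.7, 0],
    [-1, 0, -7, 0.7, 0],
    [-1, 0, -8.5, 0.7, 0],
    [-1, 0, -10, 0.7, 0],
    [-1, 0, -10, 0.7, 0]
  ]
}}

```text
clock: 5.2
tool_pos: [0.5742, 0.1785, 0.0611]
orientation: [-3.067, 0.676, -0.003]
ft_force: [-2.2, 1.1, 7.2]
grip_width: 0.0007
```

```bash
python3 - <<'E'
from g import *
rel(); snap('wrist','wrist3'); gauge('wrist3',(60,10,560,300)); rel()
E
```

```text
t 5.2 g-frame mm [ 6.2 -1.6  0.1] F [-2.24  1.12  7.23] w 0.0007
tool y yaw -114.8749983607667 z [ 2.e-03  2.e-04 -1.e+00] q7 -1.618631763540893
shift to w (tool mm) [-1.6  6.2  0.1]
green [274.  160.4] [262, 144, 27, 35, 781] [0.6383 0.1724 0.058 ] g: 27.66 -62.35
yellow [402.3 159.7] [385, 143, 31, 36, 872] [0.6143 0.12   0.058 ] g: -30.0 -62.6
orange [331.7 276.4] [274, 263, 109, 37, 2196] [0.5773 0.1718 0.058 ] g: 1.43 -7.26
red [300.5 214.4] [289, 199, 24, 64, 898] [0.6105 0.1727 0.054 ] g: 16.26 -36.94
pointer->green 11.402156809990153 rim 8.573050233075303
t 5.25 g-frame mm [ 6.2 -1.6  0.1] F [-0.91  1.09  7.7 ] w 0.0006
tool y yaw -114.87549542115603 z [ 2.1e-03  2.0e-04 -1.0e+00] q7 -1.6185087770192315
shift to w (tool mm) [-1.6  6.2  0.1]
```

View pics/wrist3.png

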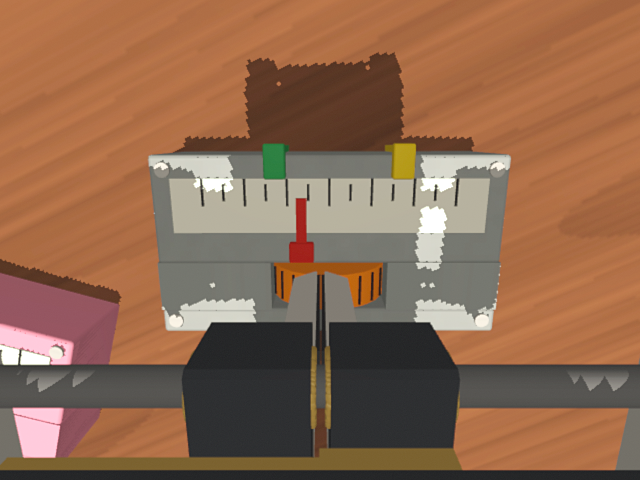

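The pointer moved 14.2 mm to (300,214), matching 1.33 × the stroke, and 11.4 mm remain. I'll lift, step back 10 mm and press again.

{"op": "arm_command", "data": {
  "increments": [
    [-1, 0, 0, -3, 0],
    [-1, 0, 0, -6, 0],
    [-1, 0, 5, -6, 0],
    [-1, 0, 10, -6, 0],
    [-1, 0, 10, -5, 0],
    [-1, 0, 10, -3, 0],
    [-1, 0, 10, -1, 0],
    [-1, 0, 10, -1, 0]
  ]
}}

```text
clock: 6.05
tool_pos: [0.5697, 0.1695, 0.0616]
orientation: [-3.068, 0.676, -0.002]
ft_force: [0.6, 0.6, -0.7]
grip_width: 0.0006
```

```bash
python3 - <<'E'
from g import *
rel(); snap('wrist','wrist4'); gauge('wrist4',(60,10,560,300)); rel()
E
```

```text
t 6.05 g-frame mm [-3.8 -1.3  0.6] F [ 0.56  0.63 -0.7 ] w 0.0006
tool y yaw -114.86395226828175 z [ 1.4e-03  1.0e-04 -1.0e+00] q7 -1.6000338439879689
shift to w (tool mm) [-1.3 -3.8  0.6]
green [252.5 159.4] [240, 143, 29, 35, 807] [0.6383 0.1721 0.058 ] g: 27.41 -62.48
yellow [380.7 159.4] [366, 143, 28, 35, 821] [0.614  0.1198 0.058 ] g: -30.3 -62.4
orange [303.2 275.5] [256, 262, 108, 38, 2287] [0.5789 0.1752 0.058 ] g: 5.24 -7.23
red [279.5 213.4] [269, 198, 24, 64, 904] [0.6106 0.1727 0.054 ] g: 16.29 -37.03
pointer->green 11.112811511565987 rim 8.355497377117283
t 6.1 g-frame mm [-3.7 -1.4  0.8] F [ 0.   -0.11  0.02] w 0.0003
tool y yaw -114.86175464119545 z [ 1.6e-03  2.0e-04 -1.0e+00] q7 -1.6000832484758225
shift to w (tool mm) [-1.4 -3.7  0.8]
```

{"op": "arm_command", "data": {
  "increments": [
    [-1, 0, 0, 0.7, 0],
    [-1, 0, 0, 1.5, 0],
    [-1, 0, 0, 1.5, 0],
    [-1, 0, -1, 1.5, 0],
    [-1, 0, -2.5, 1.5, 0],
    [-1, 0, -4, 1.5, 0],
    [-1, 0, -5.5, 1.5, 0],
    [-1, 0, -7, 1.5, 0],
    [-1, 0, -7.5, 1.5, 0],
    [-1, 0, -7.5, 1.5, 0]
  ]
}}

```text
clock: 7.1
tool_pos: [0.5734, 0.1766, 0.0612]
orientation: [-3.067, 0.676, -0.003]
ft_force: [-1.0, 0.5, 6.8]
grip_width: 0.0006
```

```bash
python3 - <<'E'
from g import *
rel(); snap('wrist','wrist5'); gauge('wrist5',(60,10,560,300)); rel()
E
```

```text
t 7.1 g-frame mm [ 4.1 -1.7  0.2] F [-1.04  0.54  6.84] w 0.0006
tool y yaw -114.84664244466671 z [ 2.4e-03  9.0e-04 -1.0e+00] q7 -1.613259653722887
shift to w (tool mm) [-1.7  4.1  0.2]
green [269.7 160.4] [258, 144, 27, 35, 794] [0.6383 0.1723 0.058 ] g: 27.56 -62.37
yellow [397.9 159.8] [381, 143, 31, 36, 867] [0.6143 0.1199 0.058 ] g: -30.08 -62.6
orange [326.1 276.2] [271, 263, 108, 37, 2185] [0.5776 0.1723 0.058 ] g: 2.06 -7.32
red [274.3 214.7] [264, 199, 24, 64, 912] [0.6148 0.1823 0.054 ] g: 26.69 -36.83
pointer->green 0.8767362618449397 rim 0.6592001968758945
t 7.15 g-frame mm [ 4.1 -1.6  0.2] F [-1.72  0.23  6.81] w 0.0004
tool y yaw -114.85288167661706 z [ 0.0024  0.001  -1.    ] q7 -1.6132502185983184
shift to w (tool mm) [-1.6  4.1  0.2]
```

View pics/wrist5.png

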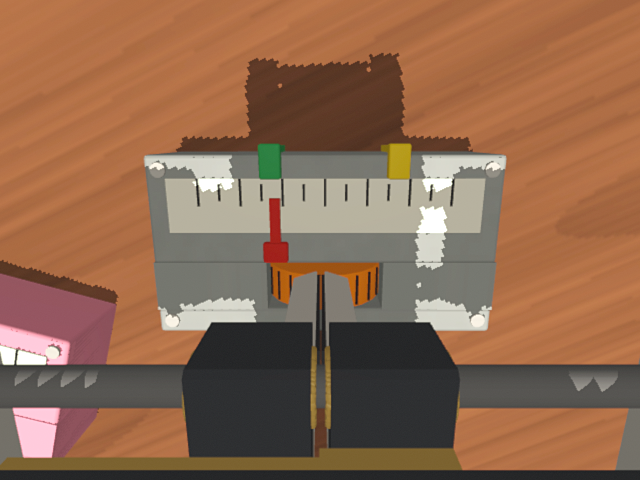

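0.88 mm remains. A small final nudge, then I'll lift off and verify from above.

{"op": "arm_command", "data": {
  "increments": [
    [-1, 0, -0.3, 0.7, 0],
    [-1, 0, -0.6, 0.7, 0],
    [-1, 0, -0.6, 0.7, 0],
    [-1, 0, -0.6, 0.7, 0]
  ]
}}

```text
clock: 7.55
tool_pos: [0.5737, 0.1773, 0.0612]
orientation: [-3.066, 0.675, -0.004]
ft_force: [-1.2, -0.4, 5.8]
grip_width: 0.0006
```

{"op": "arm_command", "data": {
  "increments": [
    [-1, 0, -0.2, -1.5, 0],
    [-1, 0, -0.2, -6, 0],
    [-1, 0, -8, -20, 0],
    [-1, -10, -24, -45, 0],
    [-1, -10, -24, -45, 0],
    [-1, -10, -24, -45, 0]
  ]
}}

```text
clock: 8.15
tool_pos: [0.5746, 0.2035, 0.1064]
orientation: [-3.066, 0.674, -0.004]
ft_force: [0.3, -0.6, 0.5]
grip_width: 0.0009
```

```bash
python3 - <<'E'
from g import *
rel(); snap('wrist','wrist6'); gauge('wrist6',(100,50,560,300))
q=np.load('wrist6.npz'); p=q['p']; b=blobs('wrist6',(100,50,560,300))
x,y,w_,h_=b['green'][1][:4]; xr,yr,wr,hr=b['red'][1][:4]; print(b['red'][1],b['green'][1])
x0=min(x,xr)-25;y0=y-15
crop=p[y0:yr+hr+40,x0:x0+110]; cv2.imwrite('pics/w6z.png',cv2.resize(crop[:,:,::-1],None,fx=5,fy=5,interpolation=cv2.INTER_NEAREST)[:600])
print('crop origin',x0,y0)
print('needle depth z',world('wrist6',*b['red'][0]),'green',world('wrist6',*b['green'][0]))
for k in('green','red'):
    pts=b[k][2]
    print(k,[(r,pts[pts[:,1]==r,0].min(),pts[pts[:,1]==r,0].max()) for r in sorted(set(pts[:,1]))])
E
```

```text
t 8.15 g-frame mm [29.1  8.5 45.4] F [ 0.3  -0.55  0.5 ] w 0.0009
tool y yaw -114.78109826625652 z [ 0.0033  0.0018 -1.    ] q7 -1.707025403819387
shift to w (tool mm) [ 8.4 29.3 45.4]
green [323.9 137.8] [315, 124, 18, 29, 497] [0.6382 0.1729 0.058 ] g: 28.02 -62.1
yellow [429.5 137.4] [420, 123, 21, 30, 552] [0.6139 0.1197 0.058 ] g: -30.4 -62.31
orange [362.6 241. ] [318, 224, 91, 38, 2888] [0.5751 0.1768 0.058 ] g: 5.06 -3.13
red [324.1 182.3] [315, 170, 20, 53, 583] [0.6155 0.1831 0.054 ] g: 27.8 -37.15
pointer->green 0.22195926805756727 rim 0.16688666771245658
[315 170  20  53 583] [315 124  18  29 497]
crop origin 290 109
needle depth z [0.60538751 0.18772553 0.05629424] green [0.63824492 0.17285368 0.05745621]
green [(np.int64(124), np.int64(316), np.int64(332)), (np.int64(125), np.int64(316), np.int64(332)), (np.int64(126), np.int64(315), np.int64(332)), (np.int64(127), np.int64(315), np.int64(332)), (np.int64(128), np.int64(315), np.int64(332)), (np.int64(129), np.int64(315), np.int64(332)), (np.int64(130), np.int64(315), np.int64(332)), (np.int64(131), np.int64(315), np.in
[... 2793 characters left out ...]
int64(208), np.int64(315), np.int64(334)), (np.int64(209), np.int64(315), np.int64(334)), (np.int64(210), np.int64(315), np.int64(334)), (np.int64(211), np.int64(315), np.int64(334)), (np.int64(212), np.int64(315), np.int64(334)), (np.int64(213), np.int64(315), np.int64(334)), (np.int64(214), np.int64(315), np.int64(334)), (np.int64(215), np.int64(315), np.int64(333)), (np.int64(216), np.int64(315), np.int64(333)), (np.int64(217), np.int64(315), np.int64(333)), (np.int64(218), np.int64(315), np.int64(333)), (np.int64(219), np.int64(315), np.int64(333)), (np.int64(220), np.int64(315), np.int64(334)), (np.int64(221), np.int64(315), np.int64(333)), (np.int64(222), np.int64(316), np.int64(332))]
```

View pics/w6z.png

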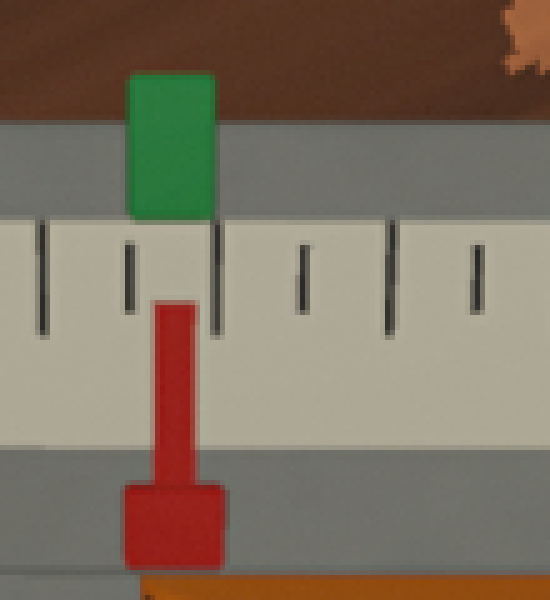

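The view centred on the green clip puts the needle at column about 324.2 and the clip at 324.0, at about 1.75 px/mm. They are aligned to about 0.2 mm, and the fingers are 45 mm clear.

```bash
python3 - <<'E'
from g import *
for i in (0,1):
    b=blobs(f'top{i}',(425,205,535,270)); print('blue ptr',b['red'][0])
rel(); print(manip.job_done())
E
```

```text
blue ptr [489.20454545 236.65909091]
blue ptr [489.20454545 236.65909091]
t 8.2 g-frame mm [28.3  8.7 44.9] F [ 0.48  0.02 -1.16] w 0.0001
tool y yaw -114.84166299146592 z [ 0.0021  0.0012 -1.    ] q7 -1.7070195469822451
shift to w (tool mm) [ 8.6 28.4 44.8]
the job is handed in; nothing more can be done
None
```

The orange gauge's red pointer now stands at the green clip, and the job was handed in at 8.2 s. I rolled the orange wheel with the closed fingertips in two strokes and a small nudge, pressing at about 7 N, then lifted the fingers about 45 mm clear.

- **Pointer check:** the last wrist image, taken from above the green clip, puts the pointer within about 0.2 mm of the clip's centre along the scale. An earlier oblique view taken during the roll gave up to 0.3 mm difference between readings, which is measurement spread.
- **Blue gauge:** its pointer sat at the same pixel in the top images taken at the start and just before I touched the orange wheel. I took no top image afterwards, but the arm never went near it.
- **Final state:** the force reading was about 1 N, which is noise level with nothing touched. No check failed.

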